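Clear the torque tester after a check

TASK

The check of this torque wrench is finished: take the wrench off the tester and lay it level in both notches of its plywood rest, thick grip in the wider notch, and turn the reset knob on the tester's dial until the peak pointer is fully home against its zero stop. Do not let the wrench drop, do not lean on the dial glass, and leave the tin, jar, tape and jar lid where they stand.

Things in the scene. Friction and masses are not known exactly. Their poses are not given: they have to be found in the camera images.
- tester: Torque tester fixed to the bench, 440 mm long. Origin on the bench under the drive axis. 122 mm to its +y: centre of a grey housing 150 x 150 mm, 78 high, with a pale dial facing up in a bezel (outer diameter 134 mm, top 88 mm up). A bed 76 mm wide, 14 mm high runs from the drive to -y
- drive_top (a point): Centre of the top face of the tester's steel drive block (46 x 46 mm), 75 mm above the bench; in it a square socket 12 mm deep, 1.5 mm wider than the wrench's square. Axes as the tester
- support (a point): Tester's handle support, 215 mm to -y of the drive axis: centre of the floor (70 mm above the bench) of a fork 20 mm thick, 46 mm clear between its ears, which reach 88 mm up
- dial_glass: clear fixed dial glass, diameter 122 mm; its top, 86.5 mm above the bench, lies 18.5 mm below knob_grip. A force over 15 N on it is too much
- peak (a joint): Angle of peak pointer and reset knob, rad: 0 at the zero stop, the pointer then over the broad dark load pointer at the first mark of the scale; grows clockwise seen from above, to 4.71. Turn it counter-clockwise from above to bring it back. No spring, friction about 0.04 N m: it stays where it is left. Hard stop at 0
- knob_grip (a point): Centre of the reset knob's grip on the upright dial axis, 105 mm above the bench: dark bar 30 mm long (point x), 10 thick (y), 20 high (95 to 115 mm up), on a stem 8 mm thick through the glass. This x points along the peak pointer and turns with it; at zero it points 135 degrees counter-clockwise from the tester's x
- wrench: Loose torque wrench, about 0.5 kg. Origin on its centre line in the middle of the round head (diameter 36, 20 thick); x runs to the grip, z up. Tube 18 mm in diameter from x = 38 to 150 mm, thick dark grip 30 mm from 160 to 270; a 9.5 mm square points down, 10 to 21 mm below the centre line. Starts level with this square in the drive and grip on the support, x along tester -y, centre line 85 mm up
- wrench_mid (a point): Point on the wrench's centre line at its centre of mass, 105 mm from the head's centre, on the 18 mm tube: the place to grip. Axes as the wrench. At the start lift straight up 20 mm or more before any move sideways, so that the square leaves the drive and the grip its fork
- wrench_end (a point): point on the wrench's centre line at the end of the grip, 270 mm from the head's centre
- rest: Fixed plywood wrench rest, base 215 x 90 x 12 mm; origin on the bench under its centre. Two uprights 16 mm thick, up to 76 mm high, have open-topped notches flaring upwards 20 degrees each side: narrow, for the tube, at x = -80 mm (floor 24 wide, 51 mm up); wide, for the grip, at x = +85 mm (floor 36 wide, 45 mm up)
- rest_seat (a point): Point in the air over the rest, at its x = -25 mm, 60 mm above the bench, where wrench_mid lies when the wrench rests right; wrench x then runs along this point's x (narrow notch to wide notch) and the head's centre is at rest x = -130 mm
- tin: bystander: tin, diameter 68, height 135 mm, standing; origin under its centre
- jar: bystander: glass jar, diameter 70, height 85 mm, standing; origin under its centre
- tape: bystander: roll of tape lying flat, diameter 96, height 25 mm; origin under its centre
- jarlid: bystander: brass jar lid lying flat, diameter 82, height 12 mm; origin under its centre

How it is judged:
By the outcome, as a careful person would: the job done as asked, in the order asked, and still so for the second after the job is handed in, with the robot touching nothing.
It also fails if it takes over 67 s, if anything falls off the work surface, if the arm or the gripper's body presses on something with over 40 N, if the wrist force passes 120 N, or if a joint passes its speed limit or range.

ROBOT

A 6-joint arm with a two-finger parallel gripper is mounted at the origin on the work surface. World frame = base frame: x ahead of the robot, y to its left, z up, the work surface at z = 0. Lengths are in m, angles in degrees, forces in N, time in s.
With the tool pointing down it reaches from about 0.4 to 0.825 m from the base axis. Payload 7 kg.
Tool frame: the origin (TCP) lies midway between the tips of the shut fingers; the grasp point (between the pads) lies 19 mm behind it; z points along the fingers, y is the line along which they close (so a half turn about z gives the same grasp; the last joint's range is limited). The gripper opens to 88 mm and grips with 3 to 60 N. Pads are 19 mm wide; open, the fingers measure 130 mm over their backs; the gripper's body (78 mm by 193 mm) begins 47 mm behind the grasp point.
Start: joints at [-59.353, 20.546, 0.682, 0, -70.136, -16.507], TCP at [0.165, -0.655, 0.227] pointing down, gripper open.
Joint ranges: [-176.03, 176.03], [-82.01, 121.73], [-58.28, 71.71], [-173.87, 95.51], [-174.79, -0.11], [-173.66, 173.66]. Speed limits (degrees/s): [136.94, 136.94, 172.46, 180, 180, 180].

INTERFACE

Orientations are given as [roll, pitch, yaw] about the fixed x, y, z axes, in that order (R = Rz(yaw) Ry(pitch) Rx(roll)).
In Python, from plant import r, eyes, workorder gives the robot as it stands.
- The arm moves only by the tool step_arm, never from a script. Its argument "plan" is a list of rows, each a list of 5 numbers: the shift along the tool's x, y, z each as a share of 25 cm, from -1 to 1, then the turn about the tool's z as a share of 60 degrees, from -1 to 1, then the finger opening in mm, from 0 to 87.6. In form: [[x, y, z, turn, jaw], ...]. A call has 1 to 12 rows; each row is the pose to reach, as a shift and turn from the pose commanded when the call began, along the tool's axes at that moment; what a row does not reach only later rows make up. A row lasts 1/12 s, in which the tool goes at most 41.7 mm and 7.16 degrees, less where a joint would pass 70% of its speed; a pose out of reach is approached as far as the arm can. A call with a number of a shift or a turn outside -1 to 1 is refused whole. A call with a gripper value outside its range is refused whole. The fingers move at their own pace and stop on an object; "newtons" is the grip in N (left out, the last holds). Time passes only in rows, so rows that repeat a pose let the fingers close. It gives the time, the measured TCP pose, the force, the opening and the grip force at its end, in the units of the state.
- r.get_state(): the state, without advancing time (a new reading comes with each control period).
- eyes.capture(name): name is "side" or "top"; returns the picture (400x640x3 uint8, red, green, blue); there is no depth.
- eyes.camera_model(name): a dict with "fov_y" (degrees; the focal length in pixels is half the picture's height over the tangent of half this angle, whatever the lens; pixels are square), "cx", "cy" (the principal point, pixels), "world_to_cam" (4x4, takes a point from world to camera coordinates). Camera axes: x right, y up, looking along -z (the intrinsics and any distortion apply to the point x, -y, -z); pixel columns grow to the right and rows downward; lengths in m; the calibration is good to about 2 mm. A picture is of the moment at which its call begins. camera_model takes no time and is no camera call.
- workorder.close_job(): hands the job in; it is judged then, once.
The state is a dict: "time_s": time; "joints": joint angles; "qd": joint speeds; "joint_torque": joint torques, N m; "tcp_pos": TCP position; "eef_rot": TCP orientation; "contact_force": force on the tool from outside, world axes, zero at the start; "moment": the same for the moment, N m; "gripper_width": finger opening in m; "gripper_force": force on a finger pad.
Only numpy, scipy, OpenCV 4.12 (cv2) and the standard library are available. Lean on these libraries where they do the work, as an engineer would, in place of code of your own. Each camera call takes 0.05 s, during which the arm holds its last target. There are 200 camera calls.

## Working session

There is one attempt and no reset: what is moved stays moved. The work goes in short steps, Python scripts to look and compute and a tool call to move; the robot and the scene stay as the last step left them, time stands still between calls to the robot, and variables do not carry over. Pictures are saved under pics/ and viewed, at most 10 in all, crops included, and the job is handed in when it is done.

Besides the shell and the picture viewer there is one more tool, called as name(argument=value, ...), one argument or row to a line, values as JSON. step_arm: Moves the arm, as the interface text tells. Its arguments: {"type":"object","properties":{"plan":{"type":"array"},"newtons":{"type":"number"}},"required":["plan"]}

```bash
mkdir -p pics; ls; python3 - <<'E'
from plant import r,eyes
import cv2,json
for n in("top","side"):
    im=eyes.capture(n); cv2.imwrite(f"pics/{n}0.png",cv2.cvtColor(im,cv2.COLOR_RGB2BGR))
    m=eyes.camera_model(n); print({k:(v.round(4).tolist() if hasattr(v,'round') and hasattr(v,'tolist') else v) for k,v in m.items()})
print(r.get_state())
E
```

```text
pics
{'fov_y': 54.42261088005224, 'cx': 318.69248259664255, 'cy': 193.36563066716383, 'world_to_cam': [[0.0104, -0.9994, -0.032, 0.007], [0.9927, 0.0065, 0.1207, -0.5435], [-0.1204, -0.033, 0.9922, -0.9143], [0.0, 0.0, 0.0, 1.0]]}
{'fov_y': 44.15271755923846, 'cx': 317.26978875521627, 'cy': 195.70762486775226, 'world_to_cam': [[-0.6882, -0.7252, 0.0211, 0.3736], [0.4631, -0.4167, 0.7822, -0.3182], [-0.5585, 0.5481, 0.6226, -0.8696], [0.0, 0.0, 0.0, 1.0]]}
{'time_s': 0.1, 'joints': array([-5.93520040e+01,  2.05865091e+01,  6.40041774e-01, -1.84547470e-02,
       -7.01348472e+01, -1.65080685e+01]), 'qd': array([-0.02346566, -0.03026017,  0.07717088,  0.0747332 ,  0.11425686,
        0.04412549]), 'joint_torque': array([ 1.83101965e-03, -5.84164381e+01,  2.93755603e+01,  7.01540351e+00,
        1.01729447e-02, -6.21531558e-05]), 'tcp_pos': array([ 0.16478757, -0.65413775,  0.22573113]), 'eef_rot': array([ 1.79917107e+02, -6.47320070e-03, -1.65866351e+02]), 'contact_force': array([-0.09293844, -0.14434273, -0.67658429]), 'moment': array([0.0275709 , 0.03863277, 0.01933774]), 'gripper_force': 0.0, 'gripper_width': 0.08797441402169866}
```

View pics/top0.png

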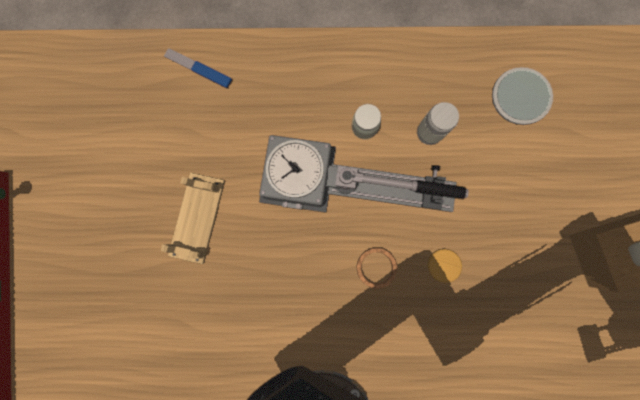

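View pics/side0.png

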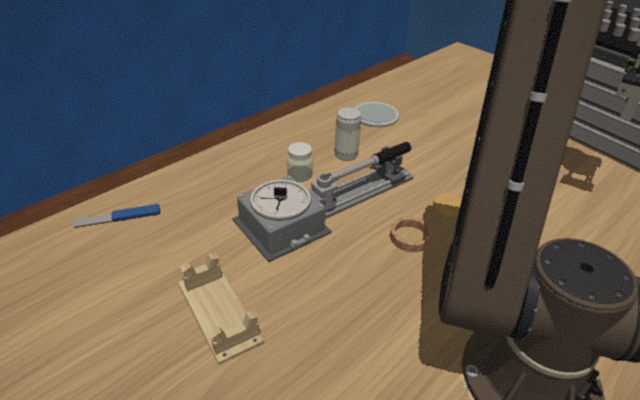

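The top view shows the tester (dial about (295,168), drive (347,177), grip end (466,192)), the rest (193,218), and the bystanders: jar, tin, tape and lid. I'll enlarge it.

```bash
python3 - <<'E'
import cv2,numpy as np
t=cv2.imread("pics/top0.png");s=cv2.imread("pics/side0.png")
a=cv2.resize(t[125:220,250:475],None,fx=3.5,fy=3.5,interpolation=3)
b=cv2.resize(t[165:270,150:235],None,fx=2.5,fy=2.5,interpolation=3)
c=cv2.resize(s[170:255,230:410],None,fx=3,fy=3,interpolation=3)
o=np.zeros((600,800,3),np.uint8);o[:a.shape[0],:a.shape[1]]=a
o[335:335+b.shape[0],:b.shape[1]]=b;o[335:335+c.shape[0],230:230+c.shape[1]]=c
cv2.imwrite("pics/c.png",o)
E
```

```text
(no output)
```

View pics/c.png

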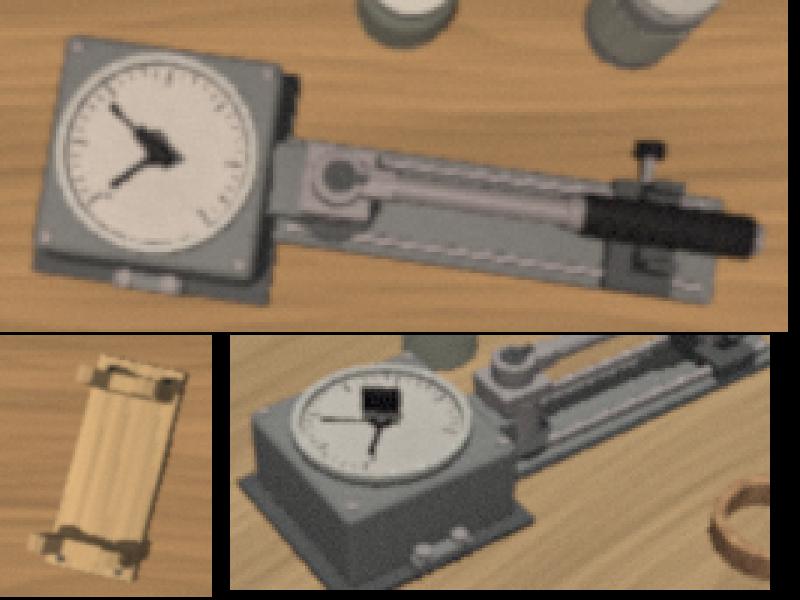

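```bash
cat > h.py <<'E'
import numpy as np,cv2
from plant import eyes
M={n:eyes.camera_model(n) for n in("top","side")}
def proj(n,P):
    m=M[n];W=np.array(m["world_to_cam"]);P=np.atleast_2d(P)
    c=P@W[:3,:3].T+W[:3,3];f=200/np.tan(np.radians(m["fov_y"]/2))
    return np.c_[m["cx"]+f*c[:,0]/-c[:,2],m["cy"]+f*-c[:,1]/-c[:,2]]
def pose(p,P):
    c,s=np.cos(p[2]),np.sin(p[2]);P=np.atleast_2d(P)
    return np.c_[p[0]+c*P[:,0]-s*P[:,1],p[1]+s*P[:,0]+c*P[:,1],P[:,2]]
E
python3 - <<'E'
import cv2,numpy as np
from h import *
from scipy.optimize import least_squares
T=lambda u,v:(250+u/3.5,125+v/3.5); S=lambda u,v:(230+(u-230)/3,170+(v-335)/3)
obs=[("top",(.075,.197,.078),T(70,38)),("top",(.075,.047,.078),T(280,67)),("top",(-.075,.047,.078),T(245,278)),("top",(-.075,.197,.078),T(38,248)),
("top",(0,.122,.088),T(157,152)),("top",(0,0,.095),T(342,178)),("top",(0,-.270,.085),T(760,238)),
("side",(0,.122,.088),S(380,424)),("side",(-.075,.197,.078),S(352,510)),("side",(-.075,.047,.078),S(520,450)),("side",(.075,.197,.078),S(255,412))]
def res(p):return np.concatenate([proj(n,pose(p,P))[0]-q for n,P,q in obs])
s=least_squares(res,[.6,0,-.1],loss='soft_l1');print(s.x[:2],np.degrees(s.x[2]));print(s.fun.reshape(-1,2).round(1))
for n,a,q in(("dial",(0,.122,.0),0),("mid",(0,-.105,.085),0)):print(n,pose(s.x,a))
t=cv2.imread("pics/top0.png");sd=cv2.imread("pics/side0.png")
a=cv2.resize(t[165:270,155:230],None,fx=5,fy=5,interpolation=3)
b=cv2.resize(sd[250:365,170:270],None,fx=4,fy=4,interpolation=3)
o=np.zeros((530,780,3),np.uint8);o[:525,:375]=a;o[:460,380:780]=b;cv2.imwrite("pics/d.png",o)
E
```

```text
[ 0.57688    -0.05539482] -7.891742125221411
[[-1.  -1.5]
 [ 1.6 -1.2]
 [ 2.3  1.4]
 [-2.3  0.7]
 [ 0.1  0.4]
 [-0.4 -0.1]
 [-2.2  0.2]
 [ 1.5 -3.2]
 [-0.1  2.8]
 [ 1.3 -2.8]
 [-2.  -1.3]]
dial [[0.59363082 0.06544975 0.        ]]
mid [[ 0.56246331 -0.15940039  0.085     ]]
```

View pics/d.png

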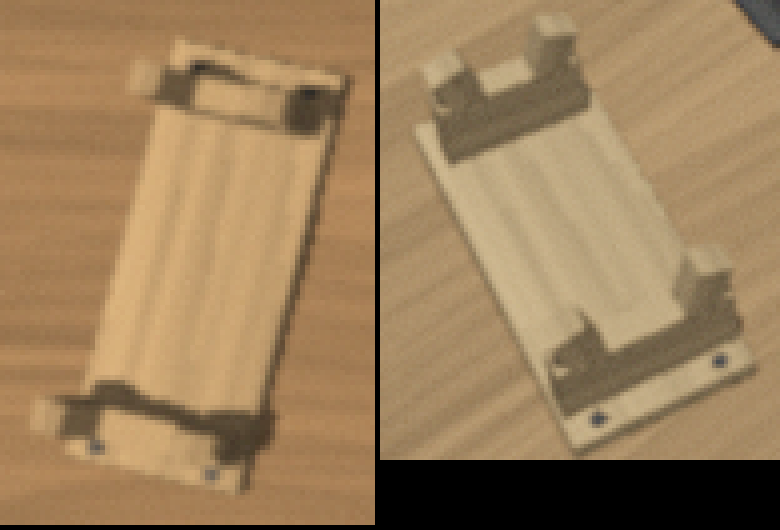

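The rest is clear in both views. In the side view the near upright has the wider floor (about 22 px, against 14 px for the far one), so the grip goes to the low-x end. Next I fit the pose and check that.

```bash
python3 - <<'E'
from h import *
from scipy.optimize import least_squares
T=lambda u,v:(155+u/5,165+v/5); S=lambda u,v:(170+(u-380)/4,250+v/4)
a,b=.1075,.045
obs=[("top",(-a,-b,.012),T(178,42)),("top",(-a,b,.012),T(350,78)),("top",(a,b,.012),T(243,493)),("top",(a,-b,.012),T(68,455)),
("side",(a,-b,.012),S(575,443)),("side",(a,b,.012),S(757,360)),("side",(-a,-b,.012),S(417,122))]
def res(p):return np.concatenate([proj(n,pose(p,P))[0]-q for n,P,q in obs])
s=least_squares(res,[.5,.3,2.9],loss='soft_l1');print(s.x[:2],np.degrees(s.x[2]));print(s.fun.reshape(-1,2).round(1))
for P in((.085,-.018,.045),(.085,.018,.045),(-.08,-.012,.051),(-.08,.012,.051)):
    q=proj("side",pose(s.x,P))[0];print("side floor edge",(380+(q[0]-170)*4).round(),((q[1]-250)*4).round())
print("seat",pose(s.x,(-.025,0,.06)))
def pix(n,px,z):
    f=lambda p:proj(n,[p[0],p[1],z])[0]-px
    return least_squares(f,[.5,0]).x.round(3)
for k,p,z in(("jar",(368,112),.085),("tin",(444,114),.135),("tape?",(377,267),.02),("lid",(446,265),.012)):print(k,pix("top",p,z))
E
```

```text
[0.4824849  0.31797175] 167.12687884513426
[[-0.1 -1. ]
 [-0.5 -0.2]
 [-1.8  1. ]
 [-1.5 -0.1]
 [ 0.3 -0.1]
 [ 1.  -1. ]
 [ 0.3 -0.4]]
side floor edge 607.0 334.0
side floor edge 682.0 300.0
side floor edge 489.0 79.0
side floor edge 535.0 62.0
seat [[0.50685654 0.31240193 0.06      ]]
jar [ 0.731 -0.104]
tin [ 0.709 -0.266]
tape? [ 0.368 -0.13 ]
lid [ 0.374 -0.297]
```

```bash
cat > go.py <<'E'
import sys,numpy as np
from plant import r
s=r.get_state();x,y,z,w=map(float,sys.argv[1:5])
p=s["tcp_pos"];a=np.radians(s["eef_rot"][2]);d=np.array([x,y,z])-p
X=[np.cos(a),np.sin(a)];Y=[np.sin(a),-np.cos(a)]
dw=-((w-s["eef_rot"][2]+180)%360-180)
print("xyz/turn",(d[:2]@X/.25).round(3),(d[:2]@Y/.25).round(3),(-d[2]/.25).round(3),round(dw/60,3),"| t",round(s["time_s"],2),p.round(4),s["eef_rot"].round(2),"F",s["contact_force"].round(1),"M",s["moment"].round(3),"w",s["gripper_width"],s["gripper_force"],"j",s["joints"].round(0))
E
python3 go.py .5625 -.1594 .16 -97.9
```

```text
xyz/turn -2.026 1.531 0.263 -1.133 | t 0.1 [ 0.1648 -0.6541  0.2257] [ 1.7992e+02 -1.0000e-02 -1.6587e+02] F [-0.1 -0.1 -0.7] M [0.028 0.039 0.019] w 0.08797441402169866 0.0 j [-59.  21.   1.  -0. -70. -17.]
```

step_arm(
  plan=[
    [-1,0.75,0,0,87],
    [-1,0.75,0,0,87],
    [-1,0.75,0,0,87],
    [-1,0.75,0,0,87],
    [-1,0.75,0,0,87],
    [-1,0.75,0,0,87],
    [-1,0.75,0,0,87],
    [-1,0.75,0,0,87],
    [-1,0.75,0,0,87],
    [-1,0.75,0,0,87],
  ],
)

```text
time_s: 0.93
tcp_pos: [0.3623, -0.4105, 0.2265]
eef_rot: [180.0, -0.0, -165.7]
contact_force: [-0.4, -0.2, 0.6]
gripper_width: 0.0868
gripper_force: 0.0
```

step_arm(
  plan=[
    [-1,0.75,0,-1,87],
    [-1,0.75,0,-1,87],
    [-1,0.75,0,-1,87],
    [-1,0.75,0,-1,87],
    [-1,0.75,0,-1,87],
    [-1,0.75,0,-1,87],
    [-1,0.75,0,-1,87],
    [-1,0.75,0,-1,87],
    [-1,0.75,0,-1,87],
    [-1,0.75,0,-1,87],
    [-1,0.75,0,-1,87],
  ],
)

```text
time_s: 1.85
tcp_pos: [0.5577, -0.1695, 0.226]
eef_rot: [179.9, -0.0, -106.0]
contact_force: [-0.6, -0.6, 0.2]
gripper_width: 0.0871
gripper_force: 0.0
```

```bash
python3 go.py .5625 -.1594 .14 -97.9
```

```text
xyz/turn -0.044 -0.007 0.344 -0.135 | t 1.85 [ 0.5577 -0.1695  0.226 ] [ 1.7994e+02 -2.0000e-02 -1.0602e+02] F [-0.6 -0.6  0.2] M [0.03  0.131 0.039] w 0.08712851121536362 0.0 j [  2.  12. -11.  -0. -67. -18.]
```

step_arm(
  plan=[
    [-0.044,-0.007,0.344,-0.135,60],
    [-0.044,-0.007,0.344,-0.135,60],
    [-0.044,-0.007,0.344,-0.135,60],
    [-0.044,-0.007,0.344,-0.135,60],
    [-0.044,-0.007,0.344,-0.135,60],
  ],
)

```text
time_s: 2.27
tcp_pos: [0.5633, -0.1599, 0.1422]
eef_rot: [-179.9, -0.0, -97.9]
contact_force: [0.9, -0.9, 1.9]
gripper_width: 0.0617
gripper_force: 0.0
```

```bash
python3 go.py .5625 -.1594 .066 -97.9; python3 - <<'E'
from h import *
t=cv2.cvtColor(eyes.capture("top"),4)[120:230,250:480];s=cv2.cvtColor(eyes.capture("side"),4)[110:230,280:440]
o=np.zeros((600,780,3),np.uint8)
a=cv2.resize(t,None,fx=2.6,fy=2.6,interpolation=3);b=cv2.resize(s,None,fx=2.5,fy=2.5,interpolation=3)
o[:a.shape[0],:a.shape[1]]=a;o[290:290+b.shape[0],:b.shape[1]]=b;cv2.imwrite("pics/e.png",o)
E
```

```text
xyz/turn -0.001 0.004 0.305 -0.0 | t 2.27 [ 0.5633 -0.1599  0.1422] [-1.7995e+02 -5.0000e-02 -9.7900e+01] F [ 0.9 -0.9  1.9] M [ 0.034  0.017 -0.017] w 0.06170759848095045 0.0 j [  3.  16. -18.   0. -56. -11.]
```

View pics/e.png

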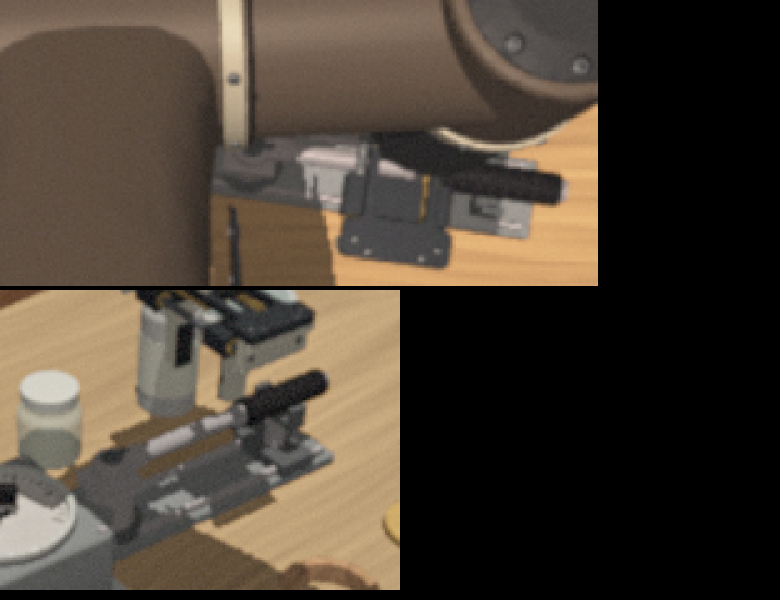

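The open fingers straddle the tube, with the grip end at about (560,187) in the top crop. Now I go down and close.

step_arm(
  plan=[
    [0,0.004,0.1,0,60],
    [0,0.004,0.2,0,60],
    [0,0.004,0.305,0,60],
    [0,0.004,0.305,0,60],
    [0,0.004,0.305,0,60],
  ],
)

```text
time_s: 2.78
tcp_pos: [0.562, -0.1589, 0.0653]
eef_rot: [180.0, -0.0, -97.8]
contact_force: [0.1, 0.1, 0.6]
gripper_width: 0.06
gripper_force: 0.0
```

step_arm(
  plan=[
    [0,0,0,0,30],
    [0,0,0,0,24],
    [0,0,0,0,22],
    [0,0,0,0,20],
    [0,0,0,0,19],
    [0,0,0,0,18],
    [0,0,0,0,17],
    [0,0,0,0,16],
  ],
  newtons=8,
)

```text
time_s: 3.45
tcp_pos: [0.5625, -0.1586, 0.0646]
eef_rot: [-179.9, -0.0, -97.8]
contact_force: [1.9, -0.1, 0.3]
gripper_width: 0.0175
gripper_force: 8.0
```

step_arm(
  plan=[
    [0,0,0,0,10],
    [0,0,0,0,5],
    [0,0,0,0,5],
    [0,0,-0.02,0,5],
    [0,0,-0.05,0,5],
    [0,0,-0.08,0,5],
    [0,0,-0.12,0,5],
    [0,0,-0.18,0,5],
    [0,0,-0.26,0,5],
    [0,0,-0.36,0,5],
    [0,0,-0.44,0,5],
    [0,0,-0.44,0,5],
  ],
  newtons=45,
)

```text
time_s: 4.45
tcp_pos: [0.5637, -0.1589, 0.1797]
eef_rot: [-179.6, -0.0, -97.7]
contact_force: [1.7, 0.2, -2.5]
gripper_width: 0.0169
gripper_force: 45.0
```

```bash
python3 go.py .5069 .3124 .175 167.1;python3 - <<'E'
from h import *
cv2.imwrite("pics/f.png",cv2.cvtColor(eyes.capture("side"),4))
E
```

```text
xyz/turn -1.838 0.478 0.019 1.587 | t 4.45 [ 0.5637 -0.1589  0.1797] [-179.61   -0.    -97.71] F [ 1.7  0.2 -2.5] M [-0.027 -0.128 -0.017] w 0.01691494781870405 44.992634654045105 j [  3.  14. -15.   0. -61. -11.]
```

View pics/f.png

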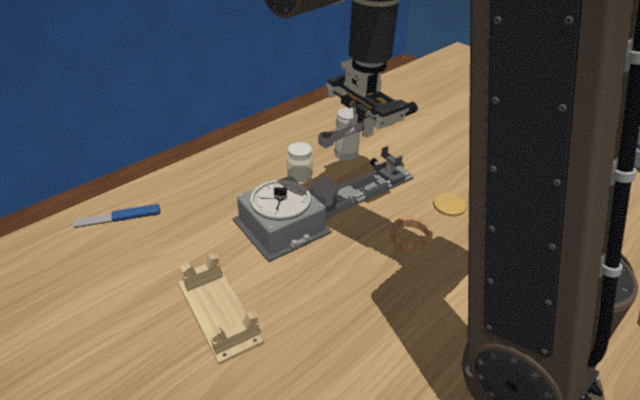

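step_arm(
  plan=[
    [-0.04,0.01,0,0.03,5],
    [-0.12,0.03,0,0.1,5],
    [-0.22,0.055,0,0.19,5],
    [-0.33,0.085,0,0.28,5],
    [-0.44,0.11,0,0.37,5],
    [-0.55,0.14,0,0.46,5],
    [-0.66,0.17,0,0.55,5],
    [-0.77,0.2,0,0.64,5],
    [-0.85,0.22,0,0.72,5],
    [-0.9,0.235,0,0.77,5],
    [-0.92,0.24,0,0.79,5],
    [-0.92,0.24,0,0.79,5],
  ],
)

```text
time_s: 5.5
tcp_pos: [0.5321, 0.0784, 0.1731]
eef_rot: [179.9, -0.1, -145.1]
contact_force: [-0.3, -0.0, -4.5]
gripper_width: 0.0169
gripper_force: 45.0
```

```bash
python3 go.py .5069 .3124 .175 167.1
```

```text
xyz/turn -0.452 0.826 -0.007 0.796 | t 5.5 [0.5321 0.0784 0.1731] [ 1.7995e+02 -1.3000e-01 -1.4513e+02] F [-0.3 -0.  -4.5] M [0.005 0.051 0.019] w 0.016929776978131656 44.99471426010132 j [ 29.  10. -21.  -0. -59. -84.]
```

step_arm(
  plan=[
    [-0.02,0.03,0,0.03,5],
    [-0.06,0.11,0,0.1,5],
    [-0.11,0.2,0,0.19,5],
    [-0.16,0.3,0,0.28,5],
    [-0.21,0.39,0,0.37,5],
    [-0.26,0.48,0,0.46,5],
    [-0.32,0.58,0,0.55,5],
    [-0.37,0.68,0,0.64,5],
    [-0.42,0.76,0,0.73,5],
    [-0.445,0.81,0,0.78,5],
    [-0.452,0.826,0,0.796,5],
    [-0.452,0.826,0,0.796,5],
  ],
)

```text
time_s: 6.5
tcp_pos: [0.5076, 0.3116, 0.1732]
eef_rot: [-179.9, -0.1, 167.2]
contact_force: [0.1, -0.8, -5.1]
gripper_width: 0.017
gripper_force: 45.0
```

```bash
python3 go.py .5069 .3124 .11 167.1
```

```text
xyz/turn 0.003 0.003 0.253 0.001 | t 6.5 [0.5076 0.3116 0.1732] [-1.7990e+02 -7.0000e-02  1.6716e+02] F [ 0.1 -0.8 -5.1] M [-0.127 -0.039 -0.022] w 0.016966733208690268 44.99419391155243 j [  50.   15.  -14.   -0.  -61. -153.]
```

step_arm(
  plan=[
    [0.003,0.003,0.04,0,5],
    [0.003,0.003,0.12,0,5],
    [0.003,0.003,0.22,0,5],
    [0.003,0.003,0.31,0,5],
    [0.003,0.003,0.36,0,5],
    [0.003,0.003,0.36,0,5],
    [0.003,0.003,0.36,0,5],
  ],
)

```text
time_s: 7.08
tcp_pos: [0.5074, 0.3108, 0.0834]
eef_rot: [-179.9, -0.1, 167.1]
contact_force: [0.6, 0.2, -3.0]
gripper_width: 0.0167
gripper_force: 45.0
```

```bash
python3 go.py .5069 .3124 .04 167.1;python3 - <<'E'
from h import *
t=cv2.cvtColor(eyes.capture("top"),4)[150:290,110:250];s=cv2.cvtColor(eyes.capture("side"),4)[220:380,140:300]
o=np.zeros((600,800,3),np.uint8)
o[:400,:400]=cv2.resize(t,(400,400),interpolation=3);o[:400,400:]=cv2.resize(s,(400,400),interpolation=3)
cv2.imwrite("pics/g.png",o[:400])
E
```

```text
xyz/turn 0.003 0.006 0.174 -0.0 | t 7.08 [0.5074 0.3108 0.0834] [-1.7987e+02 -6.0000e-02  1.6708e+02] F [ 0.6  0.2 -3. ] M [ 0.039 -0.072  0.04 ] w 0.01670273757457902 44.99359846115112 j [  50.   21.  -20.    0.  -50. -153.]
```

View pics/g.png

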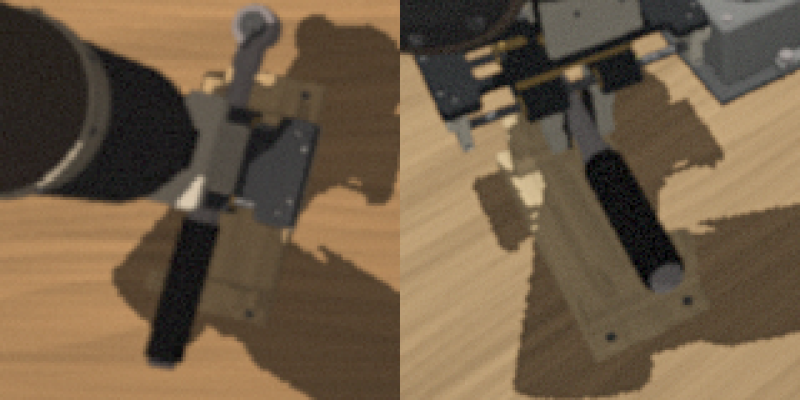

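The wrench sits over the rest, its end at about (162,360) in the top crop and (665,278) in the side crop. I'll check that against the model.

```bash
python3 - <<'E'
from h import *
R=np.array([.4825,.318,np.radians(167.1)])
W=np.array([.5074,.3108,np.radians(167.1)])
for n,o,k in(("top",(110,150),400/140),("side",(140,220),2.5)):
    f=lambda P,p:((proj(n,pose(p,P))-o)*k).round(0).tolist()
    print(n,"end",f((.165,0,.1038),W),"head",f((-.105,0,.114),W),"rest corners",f([(.1075,-.045,.012),(.1075,.045,.012)],R),"screw guess",f([(.100,-.03,.012),(.1,.03,.012)],R), "px per mm",f([(.165,.01,.1038)],W))
E
```

```text
top end [[159.0, 361.0]] head [[247.0, 27.0]] rest corners [[163.0, 303.0], [262.0, 327.0]] screw guess [[182.0, 298.0], [248.0, 315.0]] px per mm [[171.0, 364.0]]
side end [[268.0, 277.0]] head [[127.0, 23.0]] rest corners [[197.0, 352.0], [313.0, 298.0]] screw guess [[213.0, 334.0], [290.0, 299.0]] px per mm [[282.0, 271.0]]
```

step_arm(
  plan=[
    [0.003,0.005,0.02,-0.01,5],
    [0.003,0.005,0.05,-0.01,5],
    [0.003,0.005,0.08,-0.01,5],
    [0.003,0.005,0.1,-0.01,5],
    [0.003,0.005,0.12,-0.01,5],
    [0.003,0.005,0.13,-0.01,5],
    [0.003,0.005,0.13,-0.01,5],
  ],
)

```text
time_s: 7.77
tcp_pos: [0.5068, 0.3135, 0.0508]
eef_rot: [-179.9, -0.0, 167.7]
contact_force: [-0.3, -0.8, -4.7]
gripper_width: 0.0168
gripper_force: 45.0
```

```bash
python3 go.py .5069 .3124 .04 167.1
```

```text
xyz/turn -0.001 -0.004 0.043 0.01 | t 7.77 [0.5068 0.3135 0.0508] [-1.7992e+02 -4.0000e-02  1.6768e+02] F [-0.3 -0.8 -4.7] M [-0.047  0.071 -0.051] w 0.016827088172346155 44.99265968799591 j [  51.   23.  -22.   -0.  -46. -153.]
```

step_arm(
  plan=[
    [0,-0.002,0.015,0,5],
    [0,-0.002,0.025,0,5],
    [0,-0.002,0.032,0,5],
    [0,-0.002,0.035,0,5],
    [0,-0.002,0.035,0,5],
  ],
)

```text
time_s: 8.18
tcp_pos: [0.507, 0.3133, 0.0429]
eef_rot: [-180.0, -0.0, 167.7]
contact_force: [0.2, 0.2, -3.8]
gripper_width: 0.0165
gripper_force: 45.0
```

step_arm(
  plan=[
    [0,0,0.004,0,5],
    [0,0,0.006,0,5],
    [0,0,0.006,0,5],
  ],
)

```text
time_s: 8.43
tcp_pos: [0.507, 0.3133, 0.0415]
eef_rot: [-180.0, -0.0, 167.7]
contact_force: [0.6, -0.4, -3.4]
gripper_width: 0.0166
gripper_force: 45.0
```

```bash
python3 go.py .5069 .3124 .04 167.1
```

```text
xyz/turn -0.0 -0.004 0.006 0.01 | t 8.43 [0.507  0.3133 0.0415] [-180.     -0.    167.68] F [ 0.6 -0.4 -3.4] M [-0.068 -0.013  0.012] w 0.016592590134673076 44.992602467536926 j [  50.   23.  -22.   -0.  -44. -153.]
```

step_arm(
  plan=[
    [0,0,0.003,0,5],
    [0,0,0.006,0,5],
    [0,0,0.006,0,5],
  ],
)

```text
time_s: 8.68
tcp_pos: [0.507, 0.3133, 0.0399]
eef_rot: [-180.0, -0.0, 167.7]
contact_force: [-0.9, -0.3, -3.8]
gripper_width: 0.0167
gripper_force: 45.0
```

step_arm(
  plan=[
    [0,0,0.002,0,5],
    [0,0,0.004,0,5],
    [0,0,0.004,0,5],
  ],
)

```text
time_s: 8.93
tcp_pos: [0.5071, 0.3134, 0.0395]
eef_rot: [180.0, 0.0, 167.7]
contact_force: [-2.3, -0.5, 2.2]
gripper_width: 0.0165
gripper_force: 45.0
```

It's seated: the force has reversed. I release it and retreat upward.

step_arm(
  plan=[
    [0,0,0,0,17],
    [0,0,0,0,19],
    [0,0,0,0,22],
    [0,0,0,0,30],
    [0,0,0,0,45],
    [0,0,0,0,60],
    [0,0,0,0,60],
    [0,0,0,0,60],
  ],
  newtons=8,
)

```text
time_s: 9.6
tcp_pos: [0.5071, 0.3134, 0.039]
eef_rot: [180.0, 0.0, 167.7]
contact_force: [1.2, -0.6, 0.3]
gripper_width: 0.0498
gripper_force: 0.0
```

step_arm(
  plan=[
    [0,0,-0.05,0,60],
    [0,0,-0.15,0,60],
    [0,0,-0.28,0,60],
    [0,0,-0.42,0,60],
    [0,0,-0.55,0,60],
    [0,0,-0.6,0,60],
    [0,0,-0.6,0,60],
  ],
)

```text
time_s: 10.18
tcp_pos: [0.5087, 0.3147, 0.1936]
eef_rot: [179.7, 0.2, 167.7]
contact_force: [-0.6, -0.4, -0.2]
gripper_width: 0.0599
gripper_force: 0.0
```

```bash
python3 go.py .5936 .0654 .17 -134
```

```text
xyz/turn -0.544 -0.902 0.094 -0.972 | t 10.18 [0.5087 0.3147 0.1936] [179.66   0.24 167.71] F [-0.6 -0.4 -0.2] M [-0.051 -0.091 -0.003] w 0.059941496127313164 0.0 j [  50.   14.  -12.    0.  -63. -153.]
```

```bash
python3 - <<'E'
from h import *
t=cv2.cvtColor(eyes.capture("top"),4);s=cv2.cvtColor(eyes.capture("side"),4)
o=np.zeros((600,800,3),np.uint8);c=lambda i,x,y,w,h,k:cv2.resize(i[y:y+h,x:x+w],None,fx=k,fy=k,interpolation=3)
o[:400,:400]=c(t,255,130,80,80,5);o[:300,400:]=c(s,230,170,100,75,4)
o[300:,400:]=c(s,140,220,160,120,2.5);o[400:,:400]=c(t,110,150,250,125,1.6)
cv2.imwrite("pics/h.png",o)
E
```

```text
(no output)
```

View pics/h.png

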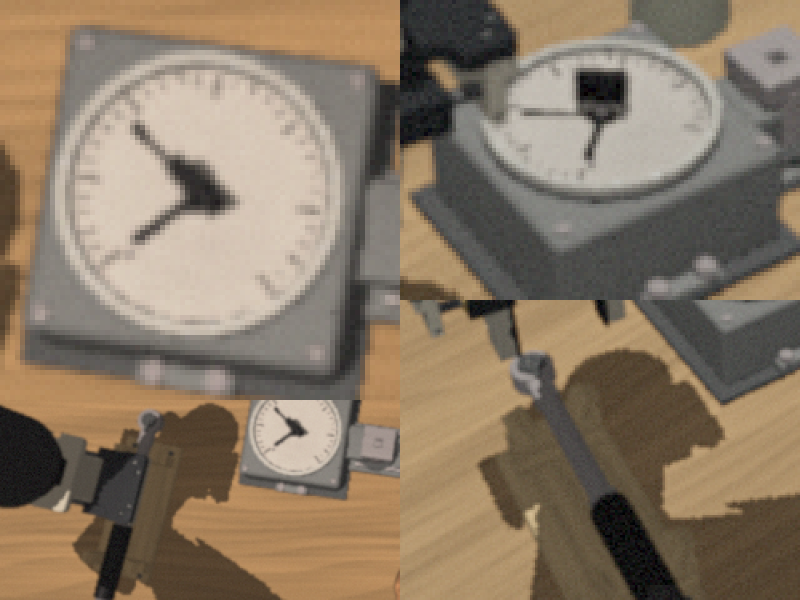

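```bash
python3 - <<'E'
from h import *
from scipy.optimize import least_squares
def pix(n,px,z): return least_squares(lambda p:proj(n,[p[0],p[1],z])[0]-px,[.5,0]).x
T=lambda u,v:(255+u/5,130+v/5);S=lambda u,v:(230+(u-400)/4,170+v/4)
c=pix("top",T(197,192),.088);c2=pix("side",S(602,118),.088);print("bezel",c,c2)
k=pix("top",T(198,184),.108);k2=pix("side",S(602,92),.105);print("knob",k,k2)
for nm,q in(("peak",T(135,127)),("load",T(136,240))):
    d=pix("top",q,.082)-c;print(nm,np.degrees(np.arctan2(d[1],d[0])))
a,b=pix("top",T(166,163),.112),pix("top",T(236,203),.112);print("bar",np.degrees(np.arctan2(*(a-b)[::-1])),a,b,np.linalg.norm(a-b))
for p in [(138,236),(155,255)]:pass
E
python3 go.py .5936 .0654 .16 -134
```

```text
bezel [0.59465639 0.06665337] [0.58682385 0.07418172]
knob [0.59460227 0.06431503] [0.58798006 0.0726449 ]
peak 43.48354692714176
load 127.13030721790247
bar 60.36383029524761 [0.60341005 0.0785885 ] [0.58522771 0.04662878] 0.03676983499373121
xyz/turn -0.55 -0.895 0.118 -0.972 | t 10.28 [0.507  0.3134 0.1894] [1.7993e+02 1.0000e-02 1.6767e+02] F [ 0.4  0.7 -0.4] M [-0.006 -0.005  0.004] w 0.05974387867395559 0.0 j [  50.   15.  -13.   -0.  -63. -153.]
```

The load pointer lies at 127° (zero) and the peak pointer and knob at about 44°, with the dial centre near (0.594, 0.066). The wrench lies in the rest. Moving to the knob.

step_arm(
  plan=[
    [-0.05,-0.08,0,-0.1,40],
    [-0.13,-0.21,0,-0.2,40],
    [-0.22,-0.36,0,-0.3,40],
    [-0.31,-0.51,0,-0.41,40],
    [-0.4,-0.65,0,-0.52,40],
    [-0.48,-0.78,0,-0.63,40],
    [-0.53,-0.86,0.05,-0.74,40],
    [-0.549,-0.893,0.1,-0.85,40],
    [-0.549,-0.893,0.118,-0.94,40],
    [-0.549,-0.893,0.118,-0.94,40],
    [-0.549,-0.893,0.118,-0.94,40],
  ],
)

```text
time_s: 11.2
tcp_pos: [0.5928, 0.0655, 0.1581]
eef_rot: [179.9, -0.2, -136.1]
contact_force: [-0.3, 0.3, 0.8]
gripper_width: 0.0401
gripper_force: 0.0
```

```bash
python3 go.py .594 .066 .12 -136;python3 - <<'E'
from h import *
t=cv2.cvtColor(eyes.capture("top"),4);s=cv2.cvtColor(eyes.capture("side"),4)
o=np.zeros((600,800,3),np.uint8);c=lambda i,x,y,w,h,k:cv2.resize(i[y:y+h,x:x+w],None,fx=k,fy=k,interpolation=3)
o[:,:600]=c(s,220,110,120,120,5)
o[:400,600:]=c(t,110,150,100,125,2)[:400,:200] if 0 else cv2.resize(t[150:290,140:210],(200,400))
cv2.imwrite("pics/i.png",o)
E
```

```text
xyz/turn -0.005 -0.002 0.152 -0.002 | t 11.2 [0.5928 0.0655 0.1581] [ 1.7994e+02 -1.5000e-01 -1.3613e+02] F [-0.3  0.3  0.8] M [0.069 0.058 0.021] w 0.04013074336543671 0.0 j [ 25.  16. -15.  -0. -59. -71.]
```

View pics/i.png

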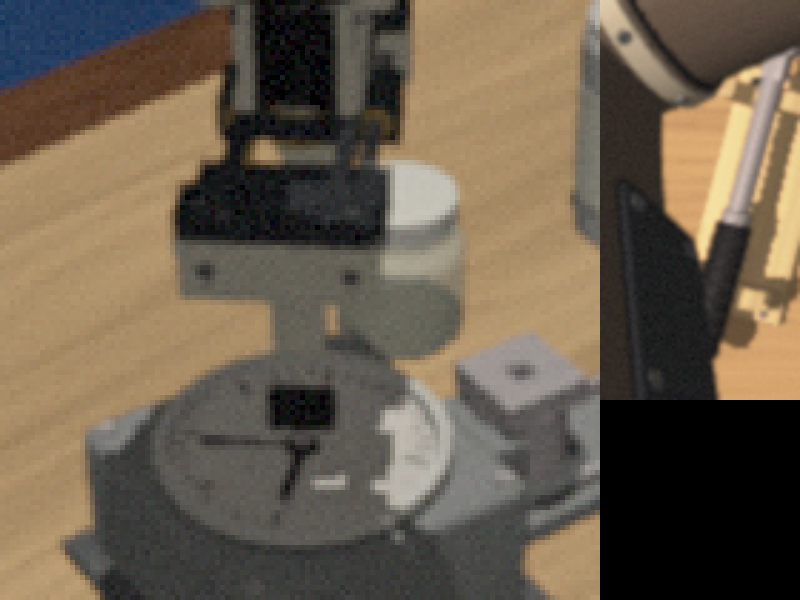

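The finger lines up with the knob (column 298 against 302), and the wrench is lying in the rest. I go down beside the knob, staying above the glass.

step_arm(
  plan=[
    [-0.005,-0.002,0.06,0,40],
    [-0.005,-0.002,0.12,0,40],
    [-0.005,-0.002,0.18,0,40],
    [-0.005,-0.002,0.225,0,40],
    [-0.005,-0.002,0.25,0,40],
    [-0.005,-0.002,0.25,0,40],
    [-0.005,-0.002,0.25,0,40],
  ],
)

```text
time_s: 11.88
tcp_pos: [0.5949, 0.0667, 0.0973]
eef_rot: [-180.0, -0.0, -135.9]
contact_force: [-0.1, -0.9, 0.2]
gripper_width: 0.0401
gripper_force: 0.0
```

step_arm(
  plan=[
    [0,0,0,0,26],
    [0,0,0,0,20],
    [0,0,0,0,17],
    [0,0,0,0,14],
    [0,0,0,0,12],
    [0,0,0,0,10],
    [0,0,0,0,8],
    [0,0,0,0,5],
    [0,0,0,0,5],
  ],
  newtons=4,
)

```text
time_s: 12.63
tcp_pos: [0.5942, 0.0671, 0.0973]
eef_rot: [179.9, 0.0, -135.9]
contact_force: [-4.5, 3.7, 3.0]
gripper_width: 0.0099
gripper_force: 4.0
```

```bash
python3 go.py .594 .066 .095 -136
```

```text
xyz/turn 0.004 -0.002 0.009 0.001 | t 12.63 [0.5942 0.0671 0.0973] [ 1.7994e+02  1.0000e-02 -1.3592e+02] F [-4.5  3.7  3. ] M [1.559 1.577 0.094] w 0.009891732197926075 3.9997499249875546 j [ 25.  20. -19.  -0. -51. -71.]
```

step_arm(
  plan=[
    [0,0.003,0,0,5],
    [0,0.003,0,0,5],
    [0,0.003,0,0,5],
    [0,0.003,0,0,5],
  ],
  newtons=15,
)

```text
time_s: 12.97
tcp_pos: [0.5942, 0.0671, 0.0973]
eef_rot: [180.0, 0.0, -135.9]
contact_force: [-2.5, 2.1, 4.6]
gripper_width: 0.0099
gripper_force: 15.0
```

step_arm(
  plan=[
    [0,0.003,0,-0.05,5],
    [0,0.003,0,-0.1,5],
    [0,0.003,0,-0.15,5],
    [0,0.003,0,-0.2,5],
    [0,0.003,0,-0.25,5],
    [0,0.003,0,-0.25,5],
    [0,0.003,0,-0.25,5],
  ],
)

```text
time_s: 13.55
tcp_pos: [0.5945, 0.0669, 0.0973]
eef_rot: [-179.9, 0.0, -121.0]
contact_force: [3.5, -4.5, 0.6]
gripper_width: 0.0096
gripper_force: 15.0
```

```bash
python3 go.py .594 .066 .095 -53
```

```text
xyz/turn 0.004 -0.0 0.009 -1.133 | t 13.55 [0.5945 0.0669 0.0973] [-179.92    0.   -121.01] F [ 3.5 -4.5  0.6] M [-1.686 -1.265  0.016] w 0.009635026509447739 14.991188943386078 j [ 25.  20. -19.   0. -51. -56.]
```

step_arm(
  plan=[
    [0,-0.002,0,-0.08,5],
    [0,-0.002,0,-0.16,5],
    [0,-0.002,0,-0.24,5],
    [0,-0.002,0,-0.32,5],
    [0,-0.002,0,-0.4,5],
    [0,-0.002,0,-0.48,5],
    [0,-0.002,0,-0.56,5],
    [0,-0.002,0,-0.64,5],
    [0,-0.002,0,-0.72,5],
    [0,-0.002,0,-0.8,5],
    [0,-0.002,0,-0.85,5],
    [0,-0.002,0,-0.85,5],
  ],
)

```text
time_s: 14.55
tcp_pos: [0.5965, 0.0667, 0.0973]
eef_rot: [-179.8, -0.1, -69.8]
contact_force: [9.0, -5.6, -4.1]
gripper_width: 0.01
gripper_force: 15.0
```

step_arm(
  plan=[
    [0,0,0,-0.05,5],
    [0,0,0,-0.1,5],
    [0,0,0,-0.15,5],
    [0,0,0,-0.2,5],
    [0,0,0,-0.2,5],
  ],
)

```text
time_s: 14.97
tcp_pos: [0.5969, 0.0669, 0.0974]
eef_rot: [-179.8, -0.1, -57.8]
contact_force: [11.3, -5.5, -4.6]
gripper_width: 0.0098
gripper_force: 15.0
```

```bash
python3 go.py .594 .066 .095 -53
```

```text
xyz/turn -0.003 0.012 0.009 -0.081 | t 14.97 [0.5969 0.0669 0.0974] [-1.7978e+02 -1.4000e-01 -5.7840e+01] F [11.3 -5.5 -4.6] M [-2.192 -3.872  0.074] w 0.009825863066213157 14.990593940019608 j [ 25.  20. -19.   0. -51.   7.]
```

step_arm(
  plan=[
    [0.005,-0.004,0,0,5],
    [0.005,-0.004,0,0,5],
    [0.005,-0.004,0,0,5],
  ],
)

```text
time_s: 15.22
tcp_pos: [0.597, 0.0669, 0.0973]
eef_rot: [-179.9, -0.1, -58.0]
contact_force: [6.6, -1.6, -1.8]
gripper_width: 0.0101
gripper_force: 15.0
```

step_arm(
  plan=[
    [0,0,0,-0.04,5],
    [0,0,0,-0.08,5],
    [0,0,0,-0.08,5],
  ],
)

```text
time_s: 15.47
tcp_pos: [0.5971, 0.067, 0.0973]
eef_rot: [-179.9, -0.1, -53.0]
contact_force: [7.0, -1.2, -3.2]
gripper_width: 0.0097
gripper_force: 15.0
```

```bash
python3 go.py .594 .066 .095 -53
```

```text
xyz/turn -0.004 0.012 0.009 -0.001 | t 15.47 [0.5971 0.067  0.0973] [-1.7986e+02 -7.0000e-02 -5.3040e+01] F [ 7.  -1.2 -3.2] M [-0.794 -2.371 -0.084] w 0.00967220606223458 14.999033510684967 j [ 25.  20. -19.   0. -51.  12.]
```

step_arm(
  plan=[
    [0.003,-0.003,0,-0.02,5],
    [0.003,-0.003,0,-0.04,5],
    [0.003,-0.003,0,-0.04,5],
    [0.003,-0.003,0,-0.04,5],
  ],
)

```text
time_s: 15.8
tcp_pos: [0.5972, 0.0669, 0.0973]
eef_rot: [-179.9, -0.0, -50.8]
contact_force: [4.5, 0.0, 0.6]
gripper_width: 0.0099
gripper_force: 15.4
```

```bash
python3 go.py .594 .066 .095 -53
```

```text
xyz/turn -0.005 0.012 0.009 0.037 | t 15.8 [0.5972 0.0669 0.0973] [-1.7994e+02 -1.0000e-02 -5.0760e+01] F [4.5 0.  0.6] M [ 0.147 -1.273 -0.386] w 0.009907959349660373 15.393510907888412 j [ 25.  20. -18.  -0. -51.  14.]
```

step_arm(
  plan=[
    [0,0,0,-0.02,5],
    [0,0,0,-0.04,5],
    [0,0,0,-0.04,5],
    [0,0,0,-0.04,5],
  ],
)

```text
time_s: 16.13
tcp_pos: [0.5973, 0.0668, 0.0973]
eef_rot: [-179.9, -0.0, -48.3]
contact_force: [5.2, -0.2, 1.2]
gripper_width: 0.0109
gripper_force: 15.9
```

```bash
python3 go.py .594 .066 .095 -53
```

```text
xyz/turn -0.006 0.012 0.009 0.079 | t 16.13 [0.5973 0.0668 0.0973] [-1.7994e+02 -3.0000e-02 -4.8250e+01] F [ 5.2 -0.2  1.2] M [ 0.029 -1.794 -0.357] w 0.010870632745283451 15.922216343460605 j [ 25.  20. -18.   0. -51.  17.]
```

The reaction torque jumped to about 0.39 N m and the bar is twisting in the pads, so the stop is reached. Opening while that bias still pushes toward the stop.

step_arm(
  plan=[
    [0,0,0,0,13],
    [0,0,0,0,20],
    [0,0,0,0,30],
    [0,0,0,0,40],
    [0,0,0,0,40],
    [0,0,0,0,40],
    [0,0,-0.06,0,40],
    [0,0,-0.15,0,40],
    [0,0,-0.28,0,40],
    [0,0,-0.42,0,40],
    [0,0,-0.5,0,40],
    [0,0,-0.5,0,40],
  ],
)

```text
time_s: 17.13
tcp_pos: [0.599, 0.067, 0.2277]
eef_rot: [-179.6, -0.2, -48.3]
contact_force: [0.5, 0.5, 0.6]
gripper_width: 0.0401
gripper_force: 0.0
```

step_arm(
  plan=[
    [0.16,0,0,0,40],
    [0.32,0,0,0,40],
    [0.48,0,0,0,40],
    [0.64,0,0,0,40],
    [0.8,0,0,0,40],
    [0.9,0,0,0,40],
    [0.9,0,0,0,40],
  ],
)

```text
time_s: 17.72
tcp_pos: [0.7478, -0.1058, 0.2193]
eef_rot: [179.8, 0.1, -48.5]
contact_force: [-0.2, 1.0, -1.1]
gripper_width: 0.04
gripper_force: 0.0
```

```bash
python3 - <<'E'
from h import *
from plant import r
print(r.get_state()["tcp_pos"])
t=cv2.cvtColor(eyes.capture("top"),4);s=cv2.cvtColor(eyes.capture("side"),4)
o=np.zeros((600,800,3),np.uint8);c=lambda i,x,y,w,h,k:cv2.resize(i[y:y+h,x:x+w],None,fx=k,fy=k,interpolation=3)
o[:320,:320]=c(t,255,130,80,80,4);o[:300,400:]=c(s,230,170,100,75,4)
o[300:,400:]=c(s,160,230,133,100,3)[:300,:400] if 0 else cv2.resize(s[235:355,150:310],(400,300),interpolation=3)
o[320:,:400]=cv2.resize(t[150:290,120:320],(400,280),interpolation=3)
cv2.imwrite("pics/j.png",o)
E
```

```text
[ 0.74780052 -0.1057684   0.21926189]
```

View pics/j.png

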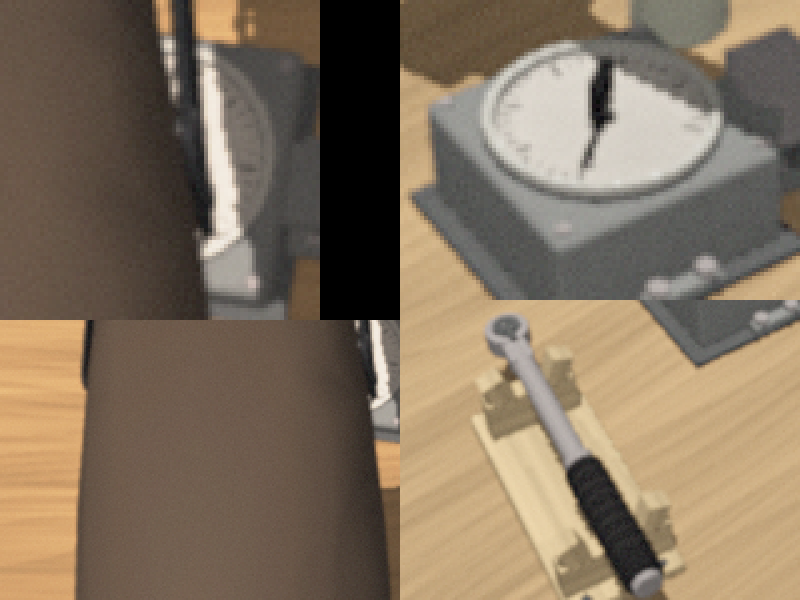

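The side view shows the peak pointer lying over the load pointer at zero, with the knob seen end-on at (600,90). The wrench lies in both notches with its grip in the wider one, and the arm is clear. Handing in.

```bash
python3 -c "
from plant import workorder
print(workorder.close_job())"
```

```text
the job is handed in; nothing more can be done
None
```

The wrench lies in both notches of its rest with the thick grip in the wider one, the peak pointer is home against its zero stop, and the job is handed in; I did not re-check the tin, jar, tape and lid in a final picture.

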